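# Load the caddy with fence insulators from the gravity bin

## Robot

A 7-joint arm with a two-finger parallel gripper is mounted at the origin on the work surface. World frame = base frame: x ahead of the robot, y to its left, z up, the work surface at z = 0. Lengths are in m, angles in rad, forces in N, time in s.
With the tool pointing down it reaches from about 0.375 to 0.925 m from the base axis. Payload 3.1 kg.
Tool frame: the origin (TCP) lies between the finger pads; the fingertips stand 19 mm ahead of it and the grasp point (between the pads) is the TCP; z points along the fingers, y is the direction in which the jaws open and shut (so a half turn about z gives the same grasp; the last joint's range is limited). The gripper opens to 85 mm and grips with 20 to 120 N. Pads are 22 mm wide; open, the fingers measure 114 mm over their backs; the gripper's body (76 mm by 85 mm) begins 54 mm behind the grasp point. The pads swing forward as they close: fully open they stand 13 mm farther back than shut.
Start: joints at [-1.422, 0.383, 0.044, 1.598, -0.018, 1.161, -0.05], TCP at [0.159, 0.63, 0.228] pointing down, gripper open.
Joint ranges: [-2.61, 2.61], [-0.41, 2.15], [-1.48, 1.57], [0, 2.5], [-1.57, 4.71], [0.05, 1.97], [-2.85, 2.85]. Speed limits (rad/s): [2.79, 2.79, 3.14, 3.14, 3.14, 3.14, 3.14].

## Interface

Orientations are given as a unit quaternion [x, y, z, w].
In Python, from bench import move_ptp, movel, move_j, move_gripper, pause, inverse_kinematics, read_camera, camera_params, MotionError, sign_off, look_for, tip_of, read_time_s, read_qpos, read_joint_vel, read_effort, read_eef_pos, read_tcp_rot, read_ft_force, read_ft_torque, read_finger_gap gives the robot as it stands. Calls block until the motion is done:
- move_ptp(position, orientation): joint-space move of the TCP to a pose.
- movel(position, orientation=None, speed=0.15): straight line of the TCP; orientation=None keeps the orientation; speed is the mean speed in m/s.
- move_j(angles): joint-space move.
- move_gripper(opening, effort=None): finger opening in m; effort is the grip in N (None keeps the last); returns when the fingers have stopped.
- pause(seconds).
- inverse_kinematics(position, orientation): joint angles nearest the present ones, or None.
- read_camera(name): name is "side" or "top"; returns the picture (384x512x3 uint8, red, green, blue); there is no depth.
- camera_params(name): a dict with "K" (3x3 intrinsics, pixels), "dist_coeffs" ([k1, k2, p1, p2, k3] as OpenCV has them; the pictures are not rectified), "camera_from_world" (4x4, takes a point from world to camera coordinates). Camera axes: x right, y down, z forward; pixel columns grow to the right and rows downward; lengths in m; the calibration is good to about 2 mm. A picture is of the moment at which its call begins. camera_params takes no time and is no camera call.
A pose or a line that the arm cannot do raises MotionError and nothing moves.
- sign_off(): hands the job in, once; it reports no verdict.
Trained networks look in the newest picture that a camera, given by its name, has taken for a name from the list of things; names that differ only in an ending like _2 or _b are one class to them, and where a whole thing is asked for, a point or a joint stands for the part that bears it (a point fixed in the world has none). Each returns a list of dicts, best first, with "confidence" (0 to 1); they miss things now and then, are a little off and sometimes report something else, mostly with a low value. They report only what shows in the picture. A call takes as long as a camera call.
- look_for(camera, name): "at" ([column, row] in pixels, amid what is visible of it).
- tip_of(camera, name): "at" ([column, row] in pixels: a listed point, or the origin of a listed thing).
Readings, each from a call of its own:
- read_time_s(): time.
- read_qpos(): joint angles.
- read_joint_vel(): joint speeds.
- read_effort(): joint torques, N m.
- read_eef_pos(): TCP position.
- read_tcp_rot(): TCP orientation.
- read_ft_force(): force on the tool from outside, world axes, zero at the start.
- read_ft_torque(): the same for the moment, N m.
- read_finger_gap(): finger opening in m.
Only numpy, scipy, OpenCV 4.12 (cv2) and the standard library are available. Lean on these libraries where they do the work, as an engineer would, in place of code of your own. Each camera call takes 0.05 s, during which the arm holds its last target. There are 200 camera calls.

## Task

Fill the caddy for a fence job: stand the enamel mug under the mouth of the gravity bin and let go of it, raise the gate only part-way (about half its travel, never clear of its guides) so that every insulator in the bin runs down into the mug, and shut the gate again. Then tip the mug out over the green caddy and stand it back upright on the shelf, empty; the insulators lying loose on the shelf go into the caddy too, in any order. Leave the globes, bulb changer head, fuse and screwdriver alone, and do not upset the caddy.

Things in the scene. Friction and masses are not known exactly. Their poses are not given: they have to be found in the camera images.
- mug: blue enamel mug, flared 14.5 degrees: outside 66 mm across at the foot, 110 mm at the rim, 85 mm tall, wall 3 mm, 0.2 kg; tipped to 105 degrees it drains. Origin: centre of its underside, z up its axis. Strap handle on its +x side: an upright bar 14 mm wide (along y), 8 mm thick (x), from 21 to 75 mm above the foot, 80 mm from the axis, joined to the mug at its top and bottom
- bin: fixed gravity bin: open-topped sheet-metal trough on a grey stand, 50 mm wide inside, walls 60 mm high, 210 mm long, floor falling 20 degrees towards the bin's -x, where its open mouth is closed by a lift gate. Origin on the shelf under the mouth's lip, x up the trough, z up. The stand begins 55 mm behind the lip, so a vessel reaches in under the lip
- mouth (a point): middle of the lip of the bin's mouth, top of the trough floor, 100 mm above the shelf (the underside of the lip is about 95 mm above the shelf)
- catch (a point): point on the shelf 43 mm in front of the lip (bin's -x): the foot of a mug standing centred here has its rim 12 mm under the lip and catches what rolls out
- gate (a joint): lift gate of the bin, m: 0 shut, grows as it is raised straight up, travel 0.08; needs about 4 N to lift and stays where it is left; an insulator passes from 0.033 up; its foot leaves its guides above 0.063
- gate_grip (a point): centre of the gate's black finger bar (12 mm thick along the bin's x, 40 mm wide along its y, 25 mm tall), 190 mm above the shelf when the gate is shut, 14 mm behind the lip; the gate guides beside it end 168 mm above the shelf and the trough behind rises to 232 mm
- caddy: loose green plastic caddy without its lid, an open box 180 mm (its x) by 200 mm (its y), 95 mm tall, wall and floor 5 mm, 0.9 kg; origin at the centre of its underside; the bail handle lies folded down outside its +x side, bar 104 mm from the centre and 70 mm up, with legs along both y sides
- globes: cardboard tray 150 x 78 x 45 mm with two frosted globes, 111 mm tall, to be left alone; origin under its centre
- changer: spring-armed bulb changer head standing on its four arms, 90 mm across, 150 mm tall, to be left alone; origin under its centre
- fuse: round ceramic fuse with brass caps standing on end, 32 mm across, 70 mm tall, to be left alone; origin under its centre
- screwdriver: screwdriver 200 mm long lying on the shelf, to be left alone; origin under its middle
- egg1: glazed white porcelain egg insulator, an egg-like reel 40 mm long and 29 mm thick with a groove round its waist, 35 g, slippery (friction about 0.2), rolls a few cm if knocked; origin at its centre, long axis x; starts in the trough of the bin, number 1 from the gate
- egg2: glazed white porcelain egg insulator, an egg-like reel 40 mm long and 29 mm thick with a groove round its waist, 35 g, slippery (friction about 0.2), rolls a few cm if knocked; origin at its centre, long axis x; starts in the trough of the bin, number 2 from the gate
- egg3: glazed white porcelain egg insulator, an egg-like reel 40 mm long and 29 mm thick with a groove round its waist, 35 g, slippery (friction about 0.2), rolls a few cm if knocked; origin at its centre, long axis x; starts in the trough of the bin, number 3 from the gate
- egg4: glazed white porcelain egg insulator, an egg-like reel 40 mm long and 29 mm thick with a groove round its waist, 35 g, slippery (friction about 0.2), rolls a few cm if knocked; origin at its centre, long axis x; starts in the trough of the bin, number 4 from the gate
- egg5: glazed white porcelain egg insulator, an egg-like reel 40 mm long and 29 mm thick with a groove round its waist, 35 g, slippery (friction about 0.2), rolls a few cm if knocked; origin at its centre, long axis x; starts in the trough of the bin, number 5 from the gate
- egg6: glazed white porcelain egg insulator, an egg-like reel 40 mm long and 29 mm thick with a groove round its waist, 35 g, slippery (friction about 0.2), rolls a few cm if knocked; origin at its centre, long axis x; starts in the trough of the bin, number 6 from the gate, if present
- egg7: glazed white porcelain egg insulator, an egg-like reel 40 mm long and 29 mm thick with a groove round its waist, 35 g, slippery (friction about 0.2), rolls a few cm if knocked; origin at its centre, long axis x; starts lying loose on the shelf if present
- egg8: glazed white porcelain egg insulator, an egg-like reel 40 mm long and 29 mm thick with a groove round its waist, 35 g, slippery (friction about 0.2), rolls a few cm if knocked; origin at its centre, long axis x; starts lying loose on the shelf if present
- egg9: glazed white porcelain egg insulator, an egg-like reel 40 mm long and 29 mm thick with a groove round its waist, 35 g, slippery (friction about 0.2), rolls a few cm if knocked; origin at its centre, long axis x; starts lying loose on the shelf if present
- egg10: glazed white porcelain egg insulator, an egg-like reel 40 mm long and 29 mm thick with a groove round its waist, 35 g, slippery (friction about 0.2), rolls a few cm if knocked; origin at its centre, long axis x; starts lying loose on the shelf if present

How it is judged:
On the way, in this order (a step that is already met when the one before it is completed fails the run):
1. the mug stands upright on the shelf under the mouth of the bin (its axis within 45 mm of the catch point), let go, with the gate still shut (horizontal distance between mug and catch below 0.045 m and angle between mug's own z axis and vertical below 0.12 rad and height (world z) of mug below 0.008 m and linear speed of mug below 0.03 m/s and value of joint gate below 0.006 m and contact force between the fingers and mug below 0.5 N), for 0.2 s.
2. every insulator that was in the bin is in the mug, and the gate is shut again (within 6 mm) (horizontal distance between each of egg1, egg2, egg3, egg4, egg5, egg6 and mug below 0.048 m and z of egg1 in the frame of mug between 0.005 and 0.11 m and z of egg2 in the frame of mug between 0.005 and 0.11 m and z of egg3 in the frame of mug between 0.005 and 0.11 m and z of egg4 in the frame of mug between 0.005 and 0.11 m and z of egg5 in the frame of mug between 0.005 and 0.11 m and z of egg6 in the frame of mug between 0.005 and 0.11 m and value of joint gate below 0.006 m), for 0.3 s.
3. the mug is tipped (over 75 degrees) above the caddy (angle between mug's own z axis and vertical above 1.31 rad and horizontal distance between mug and caddy below 0.16 m and height (world z) of mug above 0.08 m), for 0.2 s.
At the end, for the whole second after the job is handed in: every insulator lies inside the caddy, below its rim; the mug stands upright on the shelf (within 7 degrees, foot on the shelf), at rest, not in the caddy (its axis over 140 mm from the caddy's); the gate is shut within 6 mm; the caddy stands on the shelf (x of egg1 in the frame of caddy between -0.086 and 0.086 m and y of egg1 in the frame of caddy between -0.096 and 0.096 m and z of egg1 in the frame of caddy between 0.005 and 0.09 m and x of egg2 in the frame of caddy between -0.086 and 0.086 m and y of egg2 in the frame of caddy between -0.096 and 0.096 m and z of egg2 in the frame of caddy between 0.005 and 0.09 m and x of egg3 in the frame of caddy between -0.086 and 0.086 m and y of egg3 in the frame of caddy between -0.096 and 0.096 m and z of egg3 in the frame of caddy between 0.005 and 0.09 m and x of egg4 in the frame of caddy between -0.086 and 0.086 m and y of egg4 in the frame of caddy between -0.096 and 0.096 m and z of egg4 in the frame of caddy between 0.005 and 0.09 m and x of egg5 in the frame of caddy between -0.086 and 0.086 m and y of egg5 in the frame of caddy between -0.096 and 0.096 m and z of egg5 in the frame of caddy between 0.005 and 0.09 m and x of egg6 in the frame of caddy between -0.086 and 0.086 m and y of egg6 in the frame of caddy between -0.096 and 0.096 m and z of egg6 in the frame of caddy between 0.005 and 0.09 m and x of egg7 in the frame of caddy between -0.086 and 0.086 m and y of egg7 in the frame of caddy between -0.096 and 0.096 m and z of egg7 in the frame of caddy between 0.005 and 0.09 m and x of egg8 in the frame of caddy between -0.086 and 0.086 m and y of egg8 in the frame of caddy between -0.096 and 0.096 m and z of egg8 in the frame of caddy between 0.005 and 0.09 m and x of egg9 in the frame of caddy between -0.086 and 0.086 m and y of egg9 in the frame of caddy between -0.096 and 0.096 m and z of egg9 in the frame of caddy between 0.005 and 0.09 m and x of egg10 in the frame of caddy between -0.086 and 0.086 m and y of egg10 in the frame of caddy between -0.096 and 0.096 m and z of egg10 in the frame of caddy between 0.005 and 0.09 m and angle between mug's own z axis and vertical below 0.12 rad and height (world z) of mug below 0.008 m and linear speed of mug below 0.03 m/s and value of joint gate below 0.006 m and horizontal distance between mug and caddy above 0.14 m and angle between caddy's own z axis and vertical below 0.15 rad and height (world z) of caddy below 0.02 m); the robot touches nothing.
It fails at once if the globe tray, bulb changer head, fuse or screwdriver moved more than 5 cm (distance of any of globes, changer, fuse, screwdriver from where it was at the start of the episode above 0.05 m).
It fails at once if the globe tray, bulb changer head or fuse tipped more than 35 degrees (angle between any of globes, changer, fuse's own z axis and vertical above 0.6 rad).
It fails at once if the caddy tipped more than 35 degrees (angle between caddy's own z axis and vertical above 0.6 rad).
It fails at once if the gate raised more than 60 mm, almost clear of its guides (value of joint gate above 0.06 m).
Of egg6, egg7, egg8, egg9, egg10 only 3 to 5 are there at a start; the rules pass over those that are not, and their reading is None.
At some moment in a run one of caddy, egg7, egg8, egg9, egg10 may be knocked a few centimetres aside while the robot is not near it.
It also fails if it takes over 208 s, if anything falls off the work surface, if the arm or the gripper's body presses on something with over 40 N, if the wrist force passes 120 N, or if a joint passes its speed limit or range.

## Working session

There is one attempt and no reset: what is moved stays moved. The work goes in short steps, each a Python script; the robot and the scene stay as the last script left them, time stands still between calls to the robot, and variables do not carry over. Pictures are saved under pics/ and viewed, about 12 in all and at most 16, crops included, and the job is handed in when it is done.

```bash
ls; mkdir -p pics; cat > h.py <<'E'
import numpy as np, cv2
from bench import *
def snap(cam,fn=None):
    im=read_camera(cam)
    if fn: cv2.imwrite('pics/'+fn,im[:,:,::-1])
    return im
def ray(cam,uv):
    p=camera_params(cam);K=np.array(p['K']);T=np.array(p['camera_from_world'])
    n=cv2.undistortPoints(np.array([[uv]],float),K,np.array(p['dist_coeffs']))[0,0]
    R=T[:3,:3];return -R.T@T[:3,3], R.T@np.array([n[0],n[1],1])
def at_z(cam,uv,z):
    o,d=ray(cam,uv);return o+d*(z-o[2])/d[2]
def tri(uvs,uvt):
    o1,d1=ray('side',uvs);o2,d2=ray('top',uvt)
    s=np.linalg.lstsq(np.c_[d1,-d2],o2-o1,rcond=None)[0]
    a=o1+d1*s[0];b=o2+d2*s[1];return (a+b)/2,np.linalg.norm(a-b)
def proj(cam,X):
    p=camera_params(cam);T=np.array(p['camera_from_world'])
    return cv2.projectPoints(np.array(X,float).reshape(-1,1,3),cv2.Rodrigues(T[:3,:3])[0],T[:3,3],np.array(p['K']),np.array(p['dist_coeffs']))[0][:,0]
E
cat > a.py <<'E'
from h import *
np.set_printoptions(precision=3,suppress=True)
snap('side','s0.png');snap('top','t0.png')
for c in('side','top'):
    T=np.array(camera_params(c)['camera_from_world']);print(c,'cam at',-T[:3,:3].T@T[:3,3])
    for n in['mug','bin','mouth','catch','gate_grip','caddy','globes','changer','fuse','screwdriver']:
        print(n,'tip',[(np.round(d['at']),round(d['confidence'],2)) for d in tip_of(c,n)[:2]],'look',[(np.round(d['at']),round(d['confidence'],2)) for d in look_for(c,n)[:2]])
    print('eggs',[(np.round(d['at']),round(d['confidence'],2),at_z(c,d['at'],.0145)[:2]) for d in look_for(c,'egg7')])
E
python3 a.py
```

```text
pics
side cam at [-0.173 -0.829  0.963]
mug tip [(array([263., 220.]), 0.88)] look [(array([262., 214.]), 0.58)]
bin tip [(array([306., 260.]), 0.86)] look [(array([327., 225.]), 0.74)]
mouth tip [(array([306., 240.]), 0.72)] look [(array([323., 226.]), 0.8)]
catch tip [(array([155., 187.]), 0.69)] look [(array([321., 223.]), 0.77)]
gate_grip tip [(array([307., 218.]), 0.54)] look [(array([309., 223.]), 0.71)]
caddy tip [(array([306., 218.]), 0.75), (array([154., 189.]), 0.49)] look [(array([333., 199.]), 0.44)]
globes tip [(array([305., 261.]), 0.67), (array([275., 196.]), 0.66)] look [(array([276., 191.]), 0.61), (array([331., 206.]), 0.49)]
changer tip [(array([303., 212.]), 0.67)] look [(array([302., 196.]), 0.74)]
fuse tip [(array([156., 189.]), 0.51), (array([320., 320.]), 0.47)] look [(array([320., 314.]), 0.67)]
screwdriver tip [(array([155., 186.]), 0.69)] look [(array([146., 193.]), 0.44)]
eggs [(array([324., 210.]), 0.57, array([ 0.822, -0.162])), (array([240., 246.]), 0.53, array([ 0.426, -0.079])), (array([238., 232.]), 0.53, array([ 0.468, -0.017])), (array([332., 198.]
[... 860 characters left out ...]
y([243., 136.]), 0.18)] look [(array([291., 131.]), 0.9)]
fuse tip [(array([398., 241.]), 0.56)] look []
screwdriver tip [(array([106., 243.]), 0.64), (array([350., 180.]), 0.55)] look [(array([106., 256.]), 0.67)]
eggs [(array([349., 142.]), 0.67, array([ 0.737, -0.314])), (array([350., 162.]), 0.63, array([ 0.668, -0.316])), (array([346., 131.]), 0.62, array([ 0.774, -0.305])), (array([265., 224.]), 0.61, array([ 0.458, -0.024])), (array([348., 171.]), 0.6, array([ 0.634, -0.31 ])), (array([231., 231.]), 0.57, array([0.433, 0.088])), (array([245., 231.]), 0.53, array([0.434, 0.042])), (array([346., 153.]), 0.5, array([ 0.699, -0.303])), (array([346., 177.]), 0.47, array([ 0.614, -0.301]))]
```

```bash
python3 - <<'E'
import cv2
a=cv2.imread('pics/t0.png');s=cv2.imread('pics/s0.png')
cv2.imwrite('pics/t0c.png',cv2.resize(a[100:290,80:430],None,fx=2.28,fy=2.28,interpolation=cv2.INTER_CUBIC))
cv2.imwrite('pics/s0c.png',cv2.resize(s[150:340,120:400],None,fx=2.85,fy=2.85,interpolation=cv2.INTER_CUBIC))
E
```

```text
(no output)
```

View pics/t0c.png

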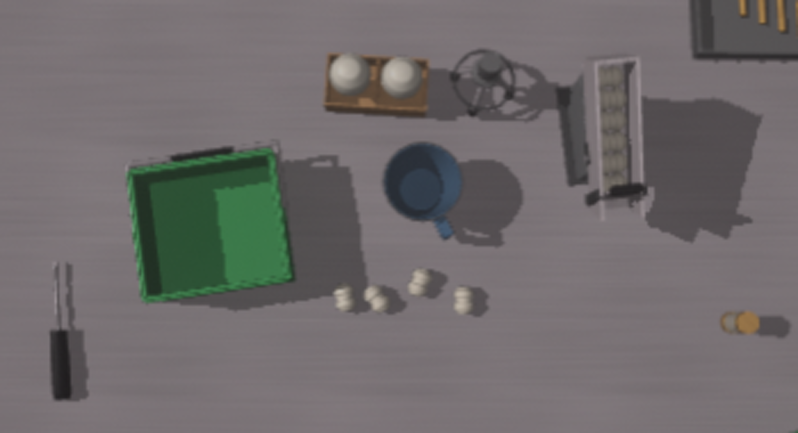

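View pics/s0c.png

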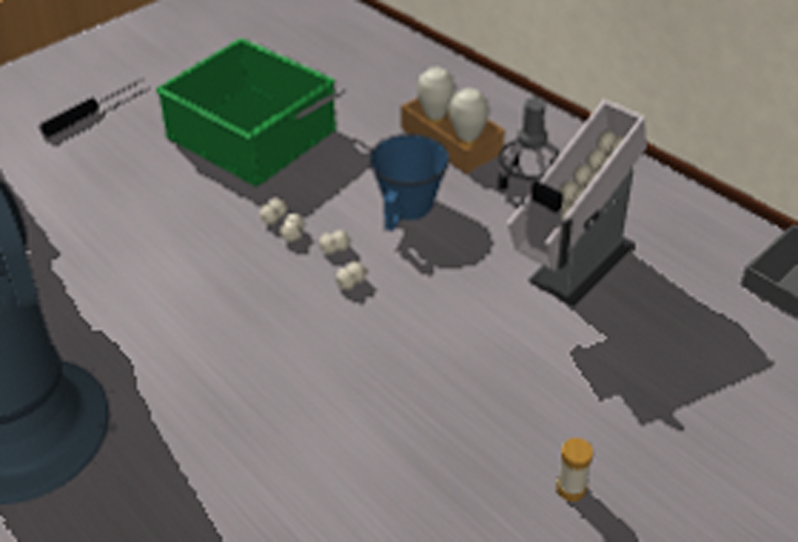

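Top crop (scale 2.28, offset 80,100): caddy at about (210,225) with its bail on the far side. Mug is at (423,182) with its handle toward (445,228). Four loose insulators lie at (345,298), (378,298), (421,283) and (465,300). The bin's mouth faces the robot, with the black finger bar near (625,192). The networks agree apart from a few mix-ups. Next I compute positions.

```bash
cat > b.py <<'E'
from h import *
np.set_printoptions(precision=3,suppress=True)
T=lambda x,y:(80+x/2.28,100+y/2.28)
S=lambda x,y:(120+x/2.85,150+y/2.85)
print('mug foot',at_z('top',(266,183),0),at_z('side',(263,220),0),'rim',at_z('top',T(423,180),.085),at_z('side',S(409,152),.085))
print('handle',at_z('top',T(445,229),.07))
print('bin o top',at_z('top',(342,193),0),'side',at_z('side',(306,260),0),'mouth side',at_z('side',(306,240),.1),'grip',tri((307,218),(354,184)),at_z('side',S(547,195),.19))
print('back corners',at_z('top',T(592,61),.228),at_z('top',T(639,58),.228))
print('caddy',at_z('top',(176,199),0),[at_z('top',T(*p),.095) for p in((130,167),(274,150),(292,280),(147,300))])
for e,f in zip(((345,298),(378,298),(421,283),(465,300)),((271,211),(292,227),(334,242),(351,276))): print('egg',at_z('top',T(*e),.0145),at_z('side',S(*f),.0145))
print('ch',at_z('top',(289,135),0),'fuse',at_z('top',(398,241),0),'globes',at_z('top',(244,138),0),'drv',at_z('top',(106,256),0))
t=cv2.imread('pics/t0.png');s=cv2.imread('pics/s0.png')
cv2.imwrite('pics/bin.png',np.hstack([cv2.resize(t[115:205,310:370],None,fx=6,fy=6,interpolation=cv2.INTER_CUBIC),cv2.resize(s[175:265,290:360],None,fx=6,fy=6,interpolation=cv2.INTER_CUBIC)]))
E
python3 b.py
```

```text
mug foot [ 0.596 -0.03   0.   ] [ 0.602 -0.02   0.   ] rim [ 0.597 -0.025  0.085] [ 0.605 -0.02   0.085]
handle [ 0.53  -0.057  0.07 ]
bin o top [ 0.562 -0.289  0.   ] side [ 0.56  -0.288 -0.   ] mouth side [ 0.555 -0.283  0.1  ] grip (array([ 0.563, -0.278,  0.193]), np.float64(0.009582141157942125)) [ 0.571 -0.286  0.19 ]
back corners [ 0.729 -0.235  0.228] [ 0.734 -0.296  0.228]
caddy [0.541 0.274 0.   ] [array([0.614, 0.382, 0.095]), array([0.638, 0.182, 0.095]), array([0.458, 0.155, 0.095]), array([0.43 , 0.353, 0.095])]
egg [0.435 0.086 0.014] [0.434 0.083 0.015]
egg [0.435 0.038 0.014] [0.435 0.036 0.014]
egg [ 0.456 -0.025  0.014] [ 0.457 -0.027  0.014]
egg [ 0.432 -0.088  0.014] [ 0.431 -0.091  0.014]
ch [ 0.763 -0.11   0.   ] fuse [ 0.399 -0.476  0.   ] globes [0.752 0.045 0.   ] drv [0.35  0.504 0.   ]
```

View pics/bin.png

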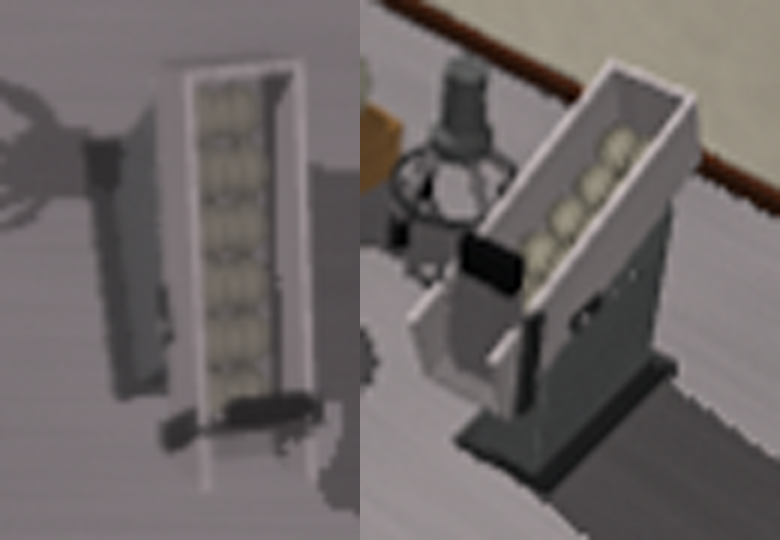

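```bash
cat > c.py <<'E'
from h import *
from scipy.optimize import least_squares
np.set_printoptions(precision=3,suppress=True)
w=.0265
P=[(.197,w,.232),(.197,-w,.232),(.014,0,.2025),(0,w,.16),(0,-w,.16)]
Q=[(.197,w,.232),(.197,-w,.232),(.010,0,.19),(0,w,.16),(0,-w,.16)]
t=np.array([(187,72),(300,65),(273,408),(207,488),(312,475)])/6+[310,115]
s=(np.array([(612,64),(692,97),(493,262),(412,318),(493,360)])-[360,0])/6+[290,175]
def r(p,full=False):
    c,n=np.cos(p[2]),np.sin(p[2]);M=lambda A:[(p[0]+c*a-n*b,p[1]+n*a+c*b,z) for a,b,z in A]
    e=np.r_[proj('top',M(P))-t,proj('side',M(Q))-s];return e if full else e.ravel()
o=least_squares(r,[.55,-.28,0],loss='soft_l1');print(o.x);print(r(o.x,True))
E
python3 c.py
```

```text
[ 0.537 -0.288  0.103]
[[ 0.792 -0.922]
 [-0.057 -1.45 ]
 [ 1.39   5.994]
 [ 0.661 -0.121]
 [ 0.456  0.236]
 [-0.032 -2.297]
 [-0.255 -2.198]
 [-4.881  3.198]
 [-0.293 -1.212]
 [-0.605 -1.24 ]]
```

```bash
sed -e 's/(.197,w,.232),(.197,-w,.232)/(.177,w,.228),(.177,-w,.228)/g; s/(0,w,.16),(0,-w,.16)/(-.0205,w,.1564),(-.0205,-w,.1564)/g' c.py > c2.py; python3 c2.py
```

```text
[ 0.556 -0.287  0.102]
[[ 0.812 -0.398]
 [-0.093 -0.893]
 [ 0.711 -0.622]
 [ 0.615  0.318]
 [ 0.364  0.707]
 [-0.018 -1.219]
 [-0.271 -1.093]
 [-1.366  0.325]
 [-0.395 -0.18 ]
 [-0.739 -0.178]]
```

```bash
cat >> h.py <<'E'
from scipy.spatial.transform import Rotation as Ro
HX,HZ=.080,.052
def mug_R(yaw,tilt=0,ax=0):
    """handle yaw; tilt about the horizontal axis at angle yaw+ax"""
    k=np.array([np.cos(yaw+ax),np.sin(yaw+ax),0])
    return Ro.from_rotvec(k*tilt)*Ro.from_euler('z',yaw)
def tool(mp,mR,a,flip=1,up=0):
    """TCP pose that holds the handle of a mug at pose (mp,mR), tool tilted by a"""
    z=np.array([-np.sin(a),0,-np.cos(a)]);y=np.array([0,flip,0.]);x=np.cross(y,z)
    R=mR*Ro.from_matrix(np.c_[x,y,z])
    return np.array(mp)+mR.apply([HX,0,HZ])-up*R.apply([0,0,1]),R.as_quat()
def down(yaw):  # jaws along direction yaw
    return Ro.from_matrix(np.c_[np.cross([np.cos(yaw),np.sin(yaw),0],[0,0,-1]),[np.cos(yaw),np.sin(yaw),0],[0,0,-1]]).as_quat()
E
cat > d.py <<'E'
from h import *
r=np.deg2rad
C=np.array([.535,.268])
n=0
for flip in(1,-1):
  for a in range(0,76,15):
    g=inverse_kinematics(*tool([.599,-.025,0],mug_R(r(205)),r(a),flip))
    b=[y for y in range(150,226,15) if inverse_kinematics(*tool([.513,-.292,.0],mug_R(r(y)),r(a),flip)) is not None]
    ok=[]
    for y in range(0,360,30):
      for s in(1,-1):
        for ax in (0,90):
          R=mug_R(r(y),s*r(108),r(ax));p=np.r_[C-R.apply([0,0,.075])[:2],.21]
          if inverse_kinematics(*tool(p,R,r(a),flip)) is not None: ok.append((y,s,ax))
    print(flip,a,g is not None,b,ok)
E
python3 d.py; python3 -c "
from h import *;print(read_time_s())"
```

```text
1 0 True [150, 165, 180, 195, 210, 225] [(0, 1, 0), (0, -1, 0), (0, -1, 90), (30, 1, 0), (30, -1, 0), (30, -1, 90), (60, 1, 0), (60, -1, 0), (60, -1, 90), (90, 1, 90), (90, -1, 0), (90, -1, 90), (120, 1, 90), (120, -1, 0), (120, -1, 90), (150, 1, 90), (150, -1, 0), (180, 1, 0), (180, 1, 90), (180, -1, 0), (210, 1, 0), (210, 1, 90), (210, -1, 0), (240, 1, 0), (240, 1, 90), (240, -1, 0), (270, 1, 0), (270, 1, 90), (270, -1, 90), (300, 1, 0), (300, 1, 90), (300, -1, 90), (330, 1, 0), (330, 1, 90), (330, -1, 90)]
1 15 True [150, 165, 180, 195, 210, 225] [(0, 1, 0), (0, -1, 90), (30, 1, 0), (30, -1, 0), (60, -1, 0), (60, -1, 90), (90, 1, 90), (90, -1, 0), (90, -1, 90), (120, 1, 90), (120, -1, 0), (120, -1, 90), (150, 1, 90), (150, -1, 0), (150, -1, 90), (180, 1, 0), (180, 1, 90), (180, -1, 0), (210, 1, 0), (210, 1, 90), (210, -1, 0), (240, 1, 90), (240, -1, 0), (270, 1, 0), (270, 1, 90), (270, -1, 90), (300, 1, 0), (300, 1, 90), (300, -1, 90), (330, 1, 0), (330, 1, 90), (330, -1, 90)]
1 30 True [150, 165, 180, 195, 210, 225] [(0, 1, 0), (0, -1, 90), (30, -1, 0), (60, -1, 0), (60, -1, 90),
[... 3757 characters left out ...]
, 0), (120, 1, 90), (120, -1, 0), (120, -1, 90), (150, 1, 0), (150, 1, 90), (150, -1, 0), (150, -1, 90), (180, 1, 0), (180, 1, 90), (210, 1, 90), (240, 1, 90), (240, -1, 0), (240, -1, 90), (270, 1, 0), (270, 1, 90), (270, -1, 0), (270, -1, 90), (300, 1, 0), (300, 1, 90), (300, -1, 90), (330, 1, 0), (330, -1, 90)]
-1 75 True [180, 195, 210, 225] [(0, -1, 90), (30, -1, 90), (60, -1, 90), (90, -1, 0), (90, -1, 90), (120, 1, 0), (120, -1, 0), (120, -1, 90), (150, 1, 0), (150, -1, 0), (150, -1, 90), (180, 1, 0), (180, -1, 90), (210, -1, 90), (240, 1, 0), (240, -1, 0), (240, -1, 90), (270, 1, 0), (270, -1, 0), (270, -1, 90), (300, 1, 0), (300, -1, 0), (300, -1, 90), (330, 1, 0), (330, -1, 90)]
2.2
```

```bash
cat > e1.py <<'E'
from h import *
a=np.deg2rad(35);yaw=np.deg2rad(205);M=[.599,-.024,0]
p=read_eef_pos();movel([p[0],p[1],.36],speed=.3)
move_gripper(.05,100)
def jd(f):
    q=inverse_kinematics(*tool(M,mug_R(yaw),a,f,.12));return np.abs(np.array(q)-read_qpos()),q
c={f:jd(f) for f in(1,-1)};f=min(c,key=lambda k:c[k][0].max());print(f,np.round(c[f][1],2))
move_ptp(*tool(M,mug_R(yaw),a,f,.12))
snap('side','s1.png');
P,Q=tool(M,mug_R(yaw),a,f);movel(P,Q,.15)
print('F',np.round(read_ft_force(),1));snap('side','s2.png');snap('top','t2.png')
move_gripper(.0,100);print('gap',read_finger_gap(),'F',np.round(read_ft_force(),1),read_time_s())
t=cv2.imread('pics/t2.png');s=cv2.imread('pics/s2.png')
cv2.imwrite('pics/m.png',np.hstack([cv2.resize(t[140:230,200:300],None,fx=4,fy=4,interpolation=2),cv2.resize(s[165:255,210:310],None,fx=4,fy=4,interpolation=2)]))
E
python3 e1.py
```

```text
Traceback (most recent call last):
  File "e1.py", line 7, in <module>
    c={f:jd(f) for f in(1,-1)};f=min(c,key=lambda k:c[k][0].max());print(f,np.round(c[f][1],2))
         ~~^^^
  File "e1.py", line 6, in jd
    q=inverse_kinematics(*tool(M,mug_R(yaw),a,f,.12));return np.abs(np.array(q)-read_qpos()),q
                                                                    ~~~~~~~~~~~^~~~~~~~~~~~
TypeError: unsupported operand type(s) for -: 'NoneType' and 'float'
```

```bash
python3 - <<'E'
from h import *
r=np.deg2rad
for f in(1,-1):
  for a in(0,10,20,30,40,50):
    o=[]
    for M,y in(([.599,-.024,0],205),([.513,-.292,0],187),([.513,-.292,0],205),([.513,-.292,0],220)):
      for dz in(0,.05,.1,.15):
        P,Q=tool(M,mug_R(r(y)),r(a),f);q=inverse_kinematics(P+[0,0,dz],Q);o.append(None if q is None else round(float(max(abs(np.array(q)-read_qpos()))),1))
    print(f,a,o)
E
```

```text
1 0 [0.8, 0.8, 0.9, 0.9, 1.1, 1.1, 1.1, 1.1, 1.1, 1.1, 1.1, 1.1, 1.1, 1.1, 1.1, 1.1]
1 10 [0.8, 0.8, 0.8, 0.9, 1.1, 1.1, 1.1, 1.1, 1.2, 1.2, 1.1, 1.1, 1.2, 1.2, 1.2, 1.2]
1 20 [1.0, 0.8, 0.9, 1.1, 1.3, 1.1, 1.1, 1.1, 1.3, 1.2, 1.2, 1.2, 1.3, 1.3, 1.3, 1.3]
1 30 [1.4, 1.1, 0.9, 1.2, 1.5, 1.3, 1.1, 1.4, 1.5, 1.3, 1.3, 1.3, 1.4, 1.4, 1.3, 1.3]
1 40 [2.8, 1.9, 1.5, 1.2, 2.3, 1.5, 1.3, 1.4, 1.6, 1.5, 1.4, 1.3, 1.5, 1.5, 1.5, 1.4]
1 50 [3.8, 3.9, 4.4, 1.4, 3.3, 2.9, 1.7, 1.5, 1.8, 1.7, 1.5, 1.5, 1.7, 1.6, 1.6, 1.5]
-1 0 [2.5, 2.4, 2.4, 2.3, 2.2, 2.2, 2.2, 2.2, 2.4, 2.5, 2.5, 2.5, 2.5, 2.6, 2.7, 2.7]
-1 10 [2.7, 2.7, 2.6, 2.5, 2.4, 2.4, 2.4, 2.4, 2.6, 2.6, 2.7, 2.7, 2.3, 2.4, 2.5, 2.6]
-1 20 [2.2, 2.3, 2.3, 2.0, 2.7, 2.7, 2.6, 2.6, 2.4, 2.5, 2.6, 2.8, 2.2, 2.3, 2.4, 2.5]
-1 30 [2.6, 2.6, 2.1, 2.6, 2.5, 2.6, 2.8, 3.4, 2.3, 2.3, 2.4, 2.6, 2.1, 2.2, 2.2, 2.3]
-1 40 [2.8, 2.5, 2.7, None, 2.3, 2.4, 2.5, 2.7, 2.1, 2.2, 2.3, 2.4, 2.0, 2.1, 2.1, 2.2]
-1 50 [3.0, 3.9, 4.4, 2.6, 3.3, 2.9, 2.3, 2.4, 2.0, 2.1, 2.2, 2.2, 2.0, 2.0, 2.1, 2.1]
```

Use flip=1, tilt 15°, vertical approach.

```bash
cat > e1.py <<'E'
from h import *
a=np.deg2rad(15);yaw=np.deg2rad(205);M=[.599,-.024,0];f=1
P,Q=tool(M,mug_R(yaw),a,f)
move_ptp(P+[0,0,.15],Q)
movel(P+[0,0,.0],Q,.15)
print('F',np.round(read_ft_force(),1));snap('side','s2.png');snap('top','t2.png')
move_gripper(.0,100);print('gap',read_finger_gap(),'F',np.round(read_ft_force(),1),read_time_s())
t=cv2.imread('pics/t2.png');s=cv2.imread('pics/s2.png')
cv2.imwrite('pics/m.png',np.hstack([cv2.resize(t[140:230,200:300],None,fx=4,fy=4,interpolation=2),cv2.resize(s[165:255,210:310],None,fx=4,fy=4,interpolation=2)]))
E
python3 e1.py
```

```text
F [ 0.5 -0.7  0.6]
gap 0.011400995808350372 F [-2.7 -0.3  5. ] 7.725
```

View pics/m.png

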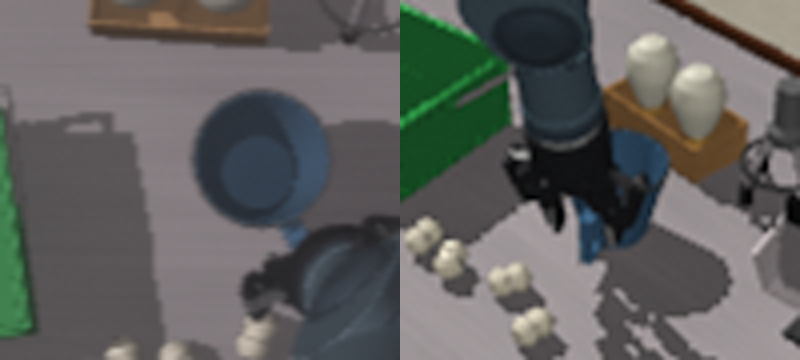

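```bash
cat > e2.py <<'E'
from h import *
p=read_eef_pos();movel(np.array(p)+[0,0,.03],speed=.08)
print('gap',read_finger_gap(),'F',np.round(read_ft_force(),1));
t=snap('top')[:,:,::-1];s=snap('side')[:,:,::-1]
cv2.imwrite('pics/m2.png',np.hstack([cv2.resize(t[140:230,200:300],None,fx=4,fy=4,interpolation=2),cv2.resize(s[165:255,210:310],None,fx=4,fy=4,interpolation=2)]))
E
python3 e2.py
```

```text
gap 0.011376352519772056 F [ 0.3 -0.5 -2.3]
```

View pics/m2.png

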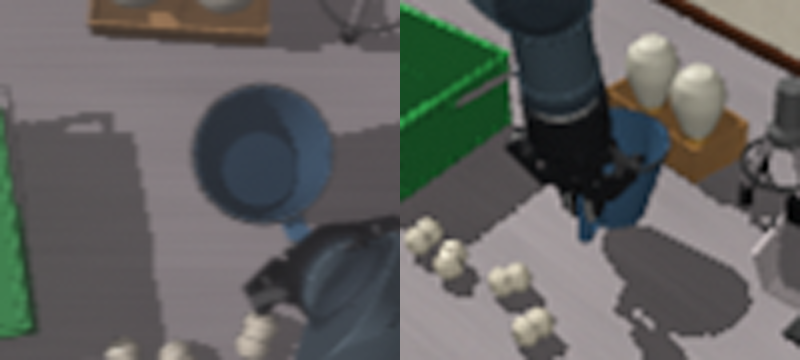

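```bash
cat > e3.py <<'E'
from h import *
np.set_printoptions(precision=3,suppress=True)
a=np.deg2rad(15);f=1
m=at_z('top',(200+262/4,140+154/4),.115);print('rim',m)
def go(x,y,z,yaw,sp=.15): 
    P,Q=tool([x,y,z],mug_R(np.deg2rad(yaw)),a,f);movel(P,Q,sp)
go(.599,-.024,.06,205);go(.44,-.298,.06,190,.25);go(.44,-.298,.008,190)
t=snap('top')[:,:,::-1];s=snap('side')[:,:,::-1]
cv2.imwrite('pics/m3.png',np.hstack([cv2.resize(t[140:240,290:400],None,fx=3.6,fy=3.6,interpolation=2),cv2.resize(s[190:290,250:360],None,fx=3.6,fy=3.6,interpolation=2)]))
print('F',np.array(read_ft_force()),read_time_s())
E
python3 e3.py
```

```text
rim [ 0.594 -0.024  0.115]
F [ 0.481 -0.772 -2.959] 10.6667
```

View pics/m3.png

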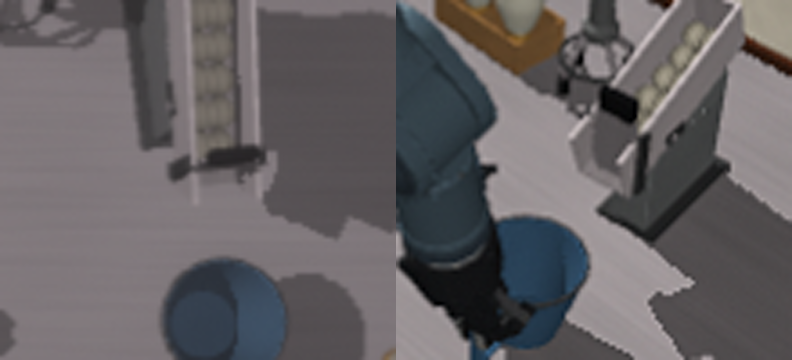

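```bash
cat > e4.py <<'E'
from h import *
np.set_printoptions(precision=3,suppress=True)
a=np.deg2rad(15);f=1
m=at_z('top',(290+224.5/3.6,140+318/3.6),.093);print('rim',m)
off=m[:2]-[.44,-.298]
off=np.clip(off,-.012,.012);print(off)
c=np.array([.557,-.2875])-.041*np.array([np.cos(.102),np.sin(.102)])
def go(x,y,z,yaw,sp=.15): 
    P,Q=tool([x-off[0],y-off[1],z],mug_R(np.deg2rad(yaw)),a,f);movel(P,Q,sp)
go(*c,.008,188,.1);print('F',np.array(read_ft_force()))
go(*c,.0,188,.04);F=np.array(read_ft_force());print('F',F)
t=snap('top')[:,:,::-1];s=snap('side')[:,:,::-1]
cv2.imwrite('pics/m4.png',np.hstack([cv2.resize(t[140:240,290:400],None,fx=3.6,fy=3.6,interpolation=2),cv2.resize(s[190:290,250:360],None,fx=3.6,fy=3.6,interpolation=2)]))
print(c,read_time_s())
E
python3 e4.py
```

```text
rim [ 0.44  -0.298  0.093]
[-0.  0.]
F [ 0.377 -0.317 -2.88 ]
F [-2.173  1.278  4.907]
[ 0.516 -0.292] 12.0333
```

View pics/m4.png

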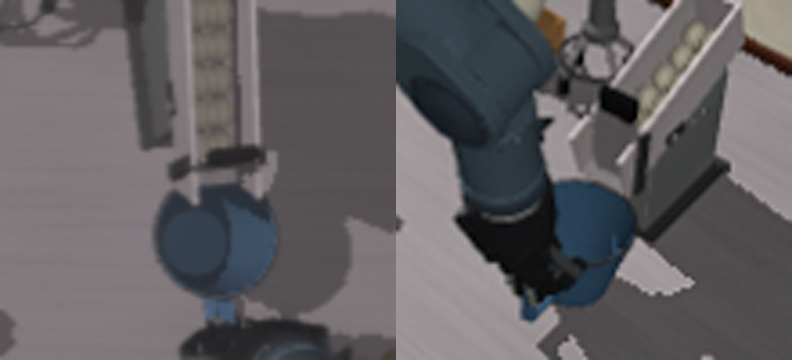

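```bash
cat > e5.py <<'E'
from h import *
np.set_printoptions(precision=3,suppress=True)
move_gripper(.045);pause(.3);print('F',np.array(read_ft_force()))
p=np.array(read_eef_pos());movel(p+[-.01,0,.2],speed=.2)
g=np.array([.571,-.286]);Q=[down(.102),down(.102+np.pi)]
d=[np.abs(np.array(inverse_kinematics([*g,.26],q))-read_qpos()).max() for q in Q];print(d);q=Q[int(np.argmin(d))]
t=snap('top')[:,:,::-1]
cv2.imwrite('pics/t5.png',t)
print([(np.round(e['at']),round(e['confidence'],2),at_z('top',e['at'],0)[:2]) for e in tip_of('top','mug')[:2]])
snap('side','s5a.png');print([(np.round(e['at']),round(e['confidence'],2),at_z('side',e['at'],0)[:2]) for e in tip_of('side','mug')[:2]],[(e['at'],e['confidence']) for e in tip_of('side','gate_grip')[:2]])
move_ptp([*g,.29],q);move_gripper(.04,40);movel([*g,.196],q,.15)
print('F',np.array(read_ft_force()))
s=snap('side')[:,:,::-1]
cv2.imwrite('pics/m5.png',np.hstack([cv2.resize(t[140:240,290:400],None,fx=3.6,fy=3.6,interpolation=2),cv2.resize(s[170:270,260:370],None,fx=3.6,fy=3.6,interpolation=2)]))
print(read_time_s())
E
python3 e5.py
```

```text
F [-0.194  1.125  0.445]
[np.float64(1.4324162042983075), np.float64(1.4481497771474334)]
[(array([342., 207.]), 0.89, array([ 0.514, -0.289]))]
[(array([300., 263.]), 0.85, array([ 0.531, -0.282])), (array([325., 217.]), 0.29, array([ 0.798, -0.184]))] []
F [-0.311 -0.103 -0.396]
16.4833
```

View pics/m5.png

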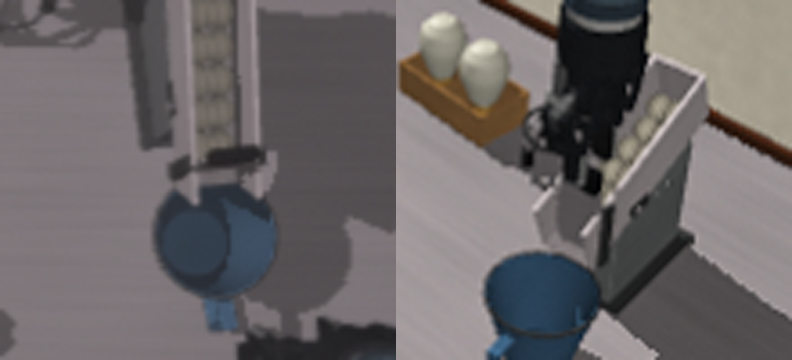

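```bash
cat > e6.py <<'E'
from h import *
np.set_printoptions(precision=3,suppress=True)
move_gripper(0,40);print('gap',read_finger_gap(),np.array(read_ft_force()))
p=np.array(read_eef_pos());print(p)
movel(p+[0,0,.042],speed=.06);print('gap',read_finger_gap(),np.array(read_ft_force()))
pause(2.5)
t=snap('top')[:,:,::-1];s=snap('side')[:,:,::-1]
cv2.imwrite('pics/m6.png',np.hstack([cv2.resize(t[140:240,290:400],None,fx=3.6,fy=3.6,interpolation=2),cv2.resize(s[170:270,260:370],None,fx=3.6,fy=3.6,interpolation=2)]))
print(read_time_s())
E
python3 e6.py
```

```text
gap 0.010060984694700232 [-0.851  0.418  5.225]
[ 0.572 -0.286  0.197]
gap 0.009829507204843367 [-0.854 -0.478  2.184]
20.3417
```

View pics/m6.png

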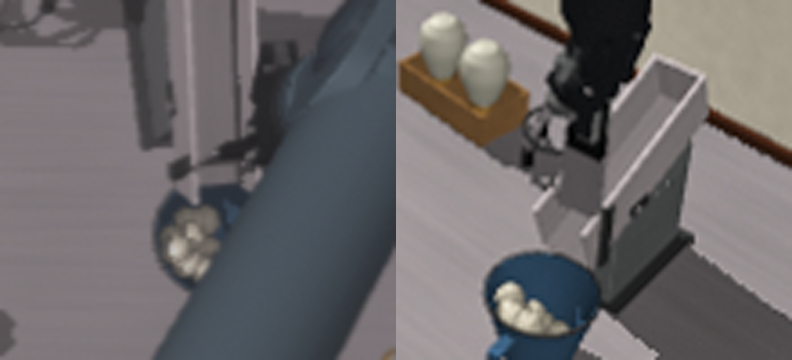

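The trough is empty and the insulators are in the mug (side crop 530,310). Next I shut the gate.

```bash
cat > e7.py <<'E'
from h import *
np.set_printoptions(precision=3,suppress=True)
p=np.array(read_eef_pos())
movel(p-[0,0,.042],speed=.06)
for k in range(4):
    F=np.array(read_ft_force());print(read_eef_pos()[2],F)
    if F[2]>12: break
    p=np.array(read_eef_pos());movel(p-[0,0,.001],speed=.02)
move_gripper(.045);p=np.array(read_eef_pos());movel(p+[0,0,.12],speed=.2)
movel([.45,-.2,.34],speed=.3)
t=snap('top','t7.png')[:,:,::-1]
for n in('mug','caddy'):print(n,[(np.round(e['at']),round(e['confidence'],2),at_z('top',e['at'],0)[:2]) for e in tip_of('top',n)[:2]])
e=look_for('top','egg1');print([(np.round(d['at']),round(d['confidence'],2),at_z('top',d['at'],.0145)[:2]) for d in e])
s=snap('side','s7.png')[:,:,::-1]
print('side caddy',[(np.round(e['at']),round(e['confidence'],2),at_z('side',e['at'],0)[:2]) for e in tip_of('side','caddy')[:2]])
cv2.imwrite('pics/m7.png',np.hstack([cv2.resize(t[110:270,120:400],None,fx=1.75,fy=1.75,interpolation=2),cv2.resize(s[170:278,260:368],None,fx=280/108,fy=280/108,interpolation=2)]))
print(read_time_s())
E
python3 e7.py
```

```text
0.19736799506235428 [-0.73   0.581  4.936]
0.19730269640325443 [-2.622  1.325  8.355]
0.1972822055675377 [-2.507  1.829  7.923]
0.1972976965594584 [-3.034  1.608  7.409]
mug [(array([342., 208.]), 0.42, array([ 0.511, -0.289]))]
caddy [(array([175., 201.]), 0.6, array([0.533, 0.276]))]
[(array([293., 132.]), 0.66, array([ 0.771, -0.122])), (array([266., 225.]), 0.59, array([ 0.453, -0.03 ])), (array([283., 232.]), 0.48, array([ 0.431, -0.085])), (array([230., 231.]), 0.41, array([0.434, 0.092]))]
side caddy [(array([206., 196.]), 0.61, array([0.534, 0.278]))]
24.325
```

View pics/m7.png

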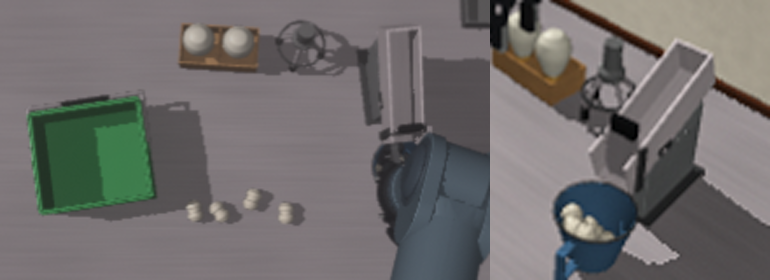

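```bash
cat > e8.py <<'E'
from h import *
np.set_printoptions(precision=3,suppress=True)
a=np.deg2rad(15);f=1;r=np.deg2rad
P,Q=tool([.516,-.292,0],mug_R(r(188)),a,f)
move_ptp(P+[-.01,0,.18],Q);movel(P+[-.01,0,.1],Q,.2);movel(P,Q,.12);print('F',np.array(read_ft_force()))
move_gripper(0,115);print('gap',read_finger_gap(),np.array(read_ft_force()))
movel(P+[0,0,.005],Q,.05);print('F',np.array(read_ft_force()))
movel(P+[-.09,-.009,.006],Q,.12);print('gap',read_finger_gap(),np.array(read_ft_force()))
snap('side','s8.png');snap('top','t8.png')
movel(P+[-.09,-.009,.25],Q,.2)
print('gap',read_finger_gap(),np.array(read_ft_force()),np.array(read_qpos()),read_time_s())
C=np.array([.535,.268])
def pose(y,t):
    R=mug_R(r(y),-r(t),np.pi/2);return tool(np.r_[C-R.apply([0,0,.075])[:2],.22],R,a,f)
for y in(45,60,75,90,105,120):
    print(y,[None if q is None else np.array(q) for q in(inverse_kinematics(*pose(y,t)) for t in(0,55,108))])
t=cv2.imread('pics/t8.png');s=cv2.imread('pics/s8.png')
cv2.imwrite('pics/m8.png',np.hstack([cv2.resize(t[150:250,290:400],None,fx=3.6,fy=3.6,interpolation=2),cv2.resize(s[190:290,230:340],None,fx=3.6,fy=3.6,interpolation=2)]))
E
python3 e8.py
```

```text
F [-0.038 -0.168 -0.078]
gap 0.011116684699066393 [-2.831  1.486  5.657]
F [ 0.157  0.511 -4.384]
gap 0.010667971882389682 [ 0.626  0.322 -3.926]
gap 0.010746230668065975 [ 0.812 -0.569 -5.486] [-0.049 -0.237  0.741  2.071 -0.037  1.073 -0.724] 29.8667
45 [array([ 0.061,  0.896, -1.252,  1.214,  0.769,  1.813,  1.312]), array([ 0.722,  0.137, -1.224,  1.975, -0.184,  0.459,  2.039]), None]
60 [array([ 0.033,  0.869, -1.251,  1.261,  0.798,  1.8  ,  1.519]), array([ 0.726,  0.214, -1.202,  1.932, -0.36 ,  0.581,  2.456]), array([-0.904,  0.713,  0.923,  2.413,  3.898,  1.877, -2.122])]
75 [array([ 0.022,  0.826, -1.25 ,  1.331,  0.815,  1.765,  1.727]), array([ 0.724,  0.324, -1.212,  1.868, -0.349,  0.73 ,  2.691]), array([ 0.927,  0.853, -1.035,  2.162, -1.435,  0.912, -2.   ])]
90 [array([ 0.028,  0.766, -1.248,  1.417,  0.817,  1.708,  1.94 ]), array([-1.375,  0.513,  1.394,  1.871, -1.231,  1.426, -2.772]), array([ 0.37 ,  0.653, -0.39 ,  1.986, -1.431,  1.444, -2.127])]
105 [array([ 0.052,  0.688, -1.246,  1.515,  0.803,  1.627,  2.166]), array([-1.279,  0.639,  1.384,  1.783, -1.247,  1.672, -2.553]), array([-0.242,  0.742,  0.323,  1.809, -1.504,  1.94 , -2.153])]
120 [array([ 0.094,  0.591, -1.242,  1.618,  0.77 ,  1.522,  2.412]), array([-0.245,  0.328, -0.063,  1.649, -0.671,  1.391, -2.723]), array([-0.067,  0.815,  0.044,  1.59 , -1.251,  1.954, -2.25 ])]
```

View pics/m8.png

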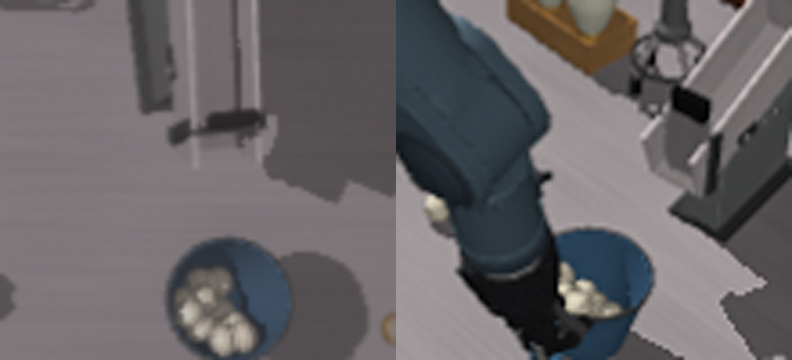

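```bash
cat > e9.py <<'E'
from h import *
np.set_printoptions(precision=2,suppress=True)
a=np.deg2rad(15);f=1;r=np.deg2rad
C=np.array([.535,.268]);q0=np.array(read_qpos());res=[]
def pose(y,t,ax):
    R=mug_R(r(y),r(t),r(ax));return tool(np.r_[C-R.apply([0,0,.075])[:2],.22],R,a,f)
for y in range(0,360,20):
  for ax in range(0,360,30):
    Q=[inverse_kinematics(*pose(y,t,ax)) for t in(0,27,54,81,108)]
    if any(q is None for q in Q): continue
    Q=np.array(Q);st=np.abs(np.diff(Q,axis=0)).max()
    P,q=pose(y,108,ax);z=Ro.from_quat(q).apply([0,0,1])
    if st<1.: res.append((st,y,ax,P[2],z,np.abs(Q[0]-q0).max(),Q[-1]))
for x in sorted(res,key=lambda x:x[0]): print(*x)
E
python3 e9.py
```

```text
0.29392304458409835 20 0 0.20393111629250274 [-0.56  0.77  0.3 ] 1.77926647973818 [ 0.49  1.62 -1.27  1.21 -0.38  1.58  1.97]
0.33214912621678033 40 0 0.20393111629250274 [-0.79  0.54  0.3 ] 1.9933582098009803 [ 0.26  1.64 -1.27  0.96 -0.35  1.91  1.86]
0.3711504101566812 60 330 0.24197337694430893 [-0.67  0.72  0.18] 2.2431082506486737 [ 0.44  1.51 -1.26  1.17 -0.34  1.67  2.39]
0.37390440692407767 40 330 0.2419733769443089 [-0.39  0.91  0.18] 1.9933582098009803 [ 0.68  1.47 -1.26  1.44 -0.41  1.32  2.5 ]
0.4012307086286835 100 300 0.2698222445762093 [-0.73  0.67  0.09] 2.8132836921617232 [ 0.49  1.53 -1.43  1.21 -0.16  1.7   2.75]
0.4202168396273483 140 30 0.1658888556406966 [ 0.07 -0.9   0.42] 1.9824383330506254 [-1.56  1.53  0.91  1.48  0.44  1.87 -2.59]
0.4911193435771593 160 0 0.20393111629250274 [-0.07 -0.95  0.3 ] 1.99706287030315 [-1.58  1.57  1.13  1.39  0.26  1.94 -1.84]
0.55678206638946 20 330 0.24197337694430895 [-0.05  0.98  0.18] 1.77926647973818 [ 0.89  1.44 -1.26  1.72 -0.57  0.96  2.7 ]
0.5907033286898608 280 270 0.28001563759611503 [ 0.17 -0.98  0.05] 0.83956142095
[... 3979 characters left out ...]
136457335659852 [-1.5   1.2   0.48  1.96  1.57  1.56  0.46]
0.8714305557027762 300 240 0.2698222445762093 [-0.13 -0.99  0.09] 1.227161986348002 [-1.35  1.54  1.35  1.13  0.14  1.95  0.33]
0.9218854628579487 340 240 0.2698222445762093 [ 0.54 -0.84  0.09] 1.8631932622032057 [-1.22  0.85  0.26  1.63  1.14  1.79 -0.37]
0.945680766307571 200 180 0.20393111629250268 [-0.07  0.95  0.3 ] 1.1184634169881589 [ 0.38  0.95 -0.39  2.04 -1.36  1.61 -0.34]
0.9721605452688533 20 240 0.26982224457620924 [ 0.95 -0.3   0.09] 1.77926647973818 [-1.57  0.65  0.48  2.18  1.59  1.35 -0.73]
0.988694072609478 180 240 0.2698222445762093 [-0.79  0.61  0.09] 1.6636060673380477 [ 0.39  1.14 -0.83  1.33 -0.6   1.91 -2.12]
```

```bash
cat > e10.py <<'E'
from h import *
np.set_printoptions(precision=3,suppress=True)
a=np.deg2rad(15);f=1;r=np.deg2rad
snap('top','t10.png');print('caddy',[(np.round(e['at']),round(e['confidence'],2),at_z('top',e['at'],0)[:2]) for e in tip_of('top','caddy')[:2]])
C=np.array([.535,.268])
def pose(y,t,ax):
    R=mug_R(r(y),r(t),r(ax));return tool(np.r_[C-R.apply([0,0,.085])[:2],.225],R,a,f)
movel(*pose(180,0,210),.2);print('gap',read_finger_gap(),np.array(read_ft_force()))
for t in(27,54,75,92,108): movel(*pose(180,t,210),.06)
pause(.6)
print('gap',read_finger_gap(),np.array(read_ft_force()),np.array(read_qpos()),read_time_s())
t=snap('top')[:,:,::-1];s=snap('side')[:,:,::-1]
cv2.imwrite('pics/m10.png',np.hstack([cv2.resize(t[140:260,110:250],None,fx=2.8,fy=2.8,interpolation=2),cv2.resize(s[140:260,140:280],None,fx=2.8,fy=2.8,interpolation=2)]))
E
python3 e10.py
```

```text
caddy [(array([176., 202.]), 0.89, array([0.53 , 0.274]))]
gap 0.010663415322613676 [-0.151  0.027 -4.799]
gap 0.011029657479596033 [-0.457 -0.036 -1.924] [ 0.233  0.797 -0.239  1.913 -1.258  1.735 -1.062] 36.4167
```

View pics/m10.png

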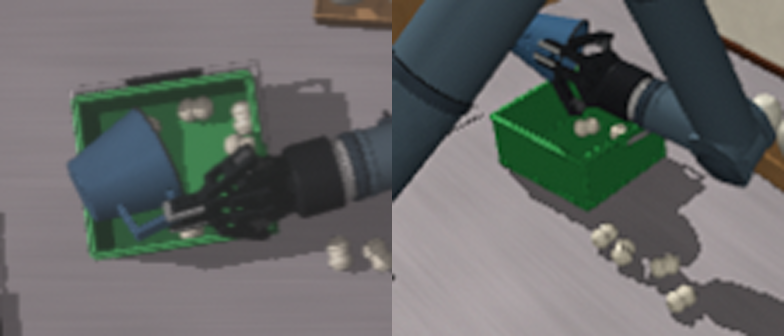

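```bash
cat > e11.py <<'E'
from h import *
np.set_printoptions(precision=3,suppress=True)
a=np.deg2rad(15);f=1;r=np.deg2rad
C=np.array([.535,.268])
def pose(y,t,ax):
    R=mug_R(r(y),r(t),r(ax));return tool(np.r_[C-R.apply([0,0,.085])[:2],.225],R,a,f)
for t in(92,75,54,27,0): movel(*pose(180,t,210),.12)
def go(z,sp): P,Q=tool([.60,-.10,z],mug_R(r(195)),a,f);movel(P,Q,sp)
go(.225,.25);go(.02,.15);go(.004,.05);print('F',np.array(read_ft_force()))
go(.0,.02);print('F',np.array(read_ft_force()))
move_gripper(.045);pause(.2);print('F',np.array(read_ft_force()))
p=np.array(read_eef_pos());movel(p+[-.01,0,.2],speed=.25)
movel([.42,-.25,.33],speed=.3)
t=snap('top','t11.png')[:,:,::-1]
print([(np.round(e['at']),round(e['confidence'],2),at_z('top',e['at'],0)[:2]) for e in tip_of('top','mug')[:2]])
e=look_for('top','egg1');print([(np.round(d['at'],1),round(d['confidence'],2),at_z('top',d['at'],.0145)[:2]) for d in e])
s=snap('side','s11.png')[:,:,::-1]
cv2.imwrite('pics/m11.png',np.hstack([cv2.resize(t[140:260,120:300],None,fx=2.8,fy=2.8,interpolation=2),cv2.resize(s[160:280,210:310],None,fx=2.8,fy=2.8,interpolation=2)]))
print(read_time_s())
E
python3 e11.py
```

```text
F [ 0.719  1.302 -1.529]
F [-2.816  0.261  4.944]
F [-0.174 -0.283  0.099]
[(array([287., 182.]), 0.66, array([ 0.6  , -0.102])), (array([193., 204.]), 0.42, array([0.523, 0.216]))]
[(array([191.3, 211.1]), 0.61, array([0.5  , 0.219])), (array([245.2, 230.6]), 0.61, array([0.435, 0.04 ])), (array([193.3, 188.2]), 0.6, array([0.576, 0.214])), (array([160.9, 198.5]), 0.53, array([0.542, 0.322])), (array([181.9, 208.1]), 0.53, array([0.509, 0.251])), (array([285. , 230.5]), 0.51, array([ 0.435, -0.092]))]
45.7833
```

View pics/m11.png

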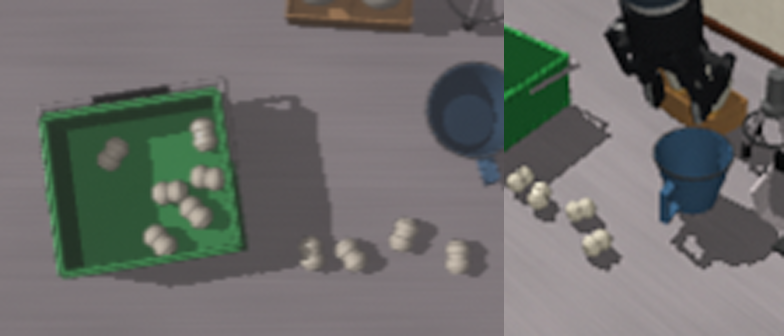

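```bash
cat >> h.py <<'E'
def eggs_on_shelf(im):
    """centre and long-axis yaw of loose eggs, from the top picture"""
    m=(im.min(2)>125).astype(np.uint8);out=[]
    m=cv2.morphologyEx(m,cv2.MORPH_CLOSE,np.ones((3,3),np.uint8))
    n,l,st,ce=cv2.connectedComponentsWithStats(m)
    for i in range(1,n):
        if not 40<st[i,4]<300: continue
        uv=np.argwhere(l==i)[:,::-1]
        X=np.array([at_z('top',u,.0145)[:2] for u in uv]);c=X.mean(0)
        if not(.37<c[0]<.52 and -.2<c[1]<.15): continue
        w,v=np.linalg.eigh(np.cov(X.T));out.append((c,np.arctan2(v[1,1],v[0,1]),st[i,4],np.sqrt(w)))
    return sorted(out,key=lambda o:o[0][1])
E
python3 - <<'E'
from h import *
im=cv2.imread('pics/t11.png')[:,:,::-1]
print(im[230,285],im[230,245],im[222,255],im[200,180])
for o in eggs_on_shelf(im): print(np.round(o[0],3),round(np.rad2deg(o[1])),o[2],np.round(o[3],4))
E
```

```text
[130 123 115] [166 157 146] [129 121 124] [ 64 125  78]
[ 0.432 -0.081] 179 70 [0.0059 0.0107]
[ 0.46  -0.016] 159 66 [0.0058 0.0103]
[0.435 0.046] -148 56 [0.0053 0.01  ]
```

```bash
sed -i 's/m=(im.min(2)>125).astype(np.uint8)/im=im.astype(int);m=((im[:,:,0]-im[:,:,2]>10)\&(im[:,:,0]>70)).astype(np.uint8)/' h.py
python3 - <<'E'
from h import *
im=cv2.imread('pics/t11.png')[:,:,::-1]
for o in eggs_on_shelf(im): print(np.round(o[0],3),round(np.rad2deg(o[1])),o[2],np.round(o[3],4))
E
```

```text
[ 0.432 -0.084] 179 86 [0.0071 0.0106]
[ 0.459 -0.02 ] 158 86 [0.007 0.011]
[0.435 0.042] -148 85 [0.007 0.011]
[0.435 0.088] -176 72 [0.0062 0.0104]
```

```bash
cat > pick.py <<'E'
import sys
from h import *
np.set_printoptions(precision=3,suppress=True)
def near(pos,yaw):
    Q=[down(yaw),down(yaw+np.pi)];d=[]
    for q in Q:
        j=inverse_kinematics(pos,q);d.append(9 if j is None else np.abs(np.array(j)-read_qpos()).max())
    return Q[int(np.argmin(d))]
def pick(c,axis,drop,op=.045):
    q=near([*c,.12],axis+np.pi/2)
    move_gripper(op,30);move_ptp([*c,.12],q);movel([*c,.021],q,.12)
    move_gripper(0,30);g=read_finger_gap();F=np.array(read_ft_force());movel([*c,.18],q,.2);g2=read_finger_gap()
    print('gap',g,g2,F,np.array(read_ft_force()),read_time_s())
    if g2<.015: return False
    q2=near([*drop,.19],0.12);move_ptp([*drop,.19],q2);movel([*drop,.085],q2,.15)
    print('gap at drop',read_finger_gap());move_gripper(.05);movel([*drop,.2],q2,.25);return True
E
cat > e12.py <<'E'
from pick import *
im=read_camera('top');o=[x for x in eggs_on_shelf(im) if x[0][1]<.02]
for x,d in zip(o,((.51,.30),(.54,.30))): print(x[0],np.rad2deg(x[1]),pick(x[0]-[0,.003],x[1],d))
move_ptp([.45,-.2,.33],near([.45,-.2,.33],np.pi/2))
im=snap('top','t12.png')
for x in eggs_on_shelf(im): print(x[0],np.rad2deg(x[1]),x[2])
print('caddy',[(np.round(e['at']),round(e['confidence'],2)) for e in tip_of('top','caddy')[:2]])
cv2.imwrite('pics/m12.png',cv2.resize(im[140:260,110:320,::-1],None,fx=3.6,fy=3.6,interpolation=2))
E
python3 e12.py
```

```text
gap 4.0719922498085876e-05 0.0001049506232686386 [-2.653  0.116 23.911] [ 0.197 -0.338  0.292] 49.5083
[ 0.432 -0.084] 179.22989185797505 False
gap -0.0002172494180340781 0.00015819615578260723 [-0.988 -0.389 21.859] [ 0.365 -0.805  0.454] 52.9833
[ 0.459 -0.02 ] 158.68235854053853 False
[ 0.432 -0.086] 179.84548138486267 85
[ 0.458 -0.021] 154.38812553717003 85
[0.435 0.042] -148.25716250312422 85
[0.435 0.088] -175.91695871229376 72
caddy [(array([175., 209.]), 0.64)]
```

View pics/m12.png

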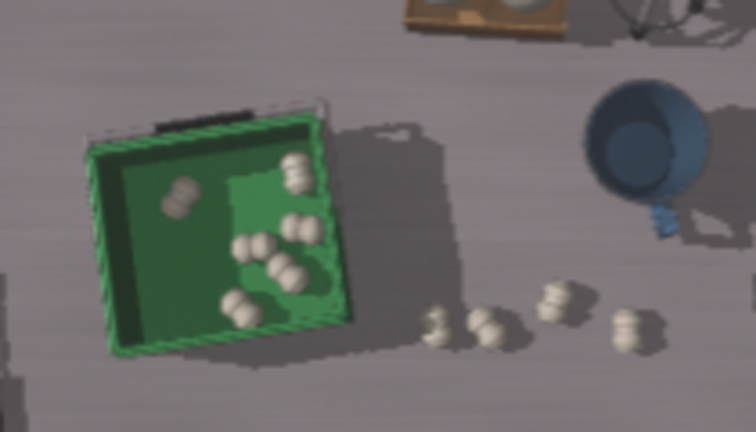

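Both grasps closed on nothing, and the insulators barely moved. I'll look at the pose before closing.

```bash
cat > e13.py <<'E'
from pick import *
c=np.array([.432,-.089]);q=near([*c,.12],np.pi/2)
move_gripper(.05,30);move_ptp([*c,.12],q);movel([*c,.03],q,.12);print(np.array(read_ft_force()))
movel([*c,.021],q,.05);print(np.array(read_ft_force()),np.array(read_eef_pos()))
s=snap('side')[:,:,::-1]
move_gripper(.024,20);print(read_finger_gap(),np.array(read_ft_force()),np.array(read_eef_pos()))
s2=snap('side')[:,:,::-1]
k=lambda s:cv2.resize(s[215:275,205:275],None,fx=5.6,fy=5.6,interpolation=2)
cv2.imwrite('pics/m13.png',np.hstack([k(s),k(s2)]))
E
python3 e13.py
```

```text
[ 0.656  0.119 -0.589]
[ 0.114 -0.039 -0.087] [ 0.432 -0.089  0.021]
0.0239543617133904 [-0.382 -0.461 -0.206] [ 0.432 -0.089  0.021]
```

View pics/m13.png

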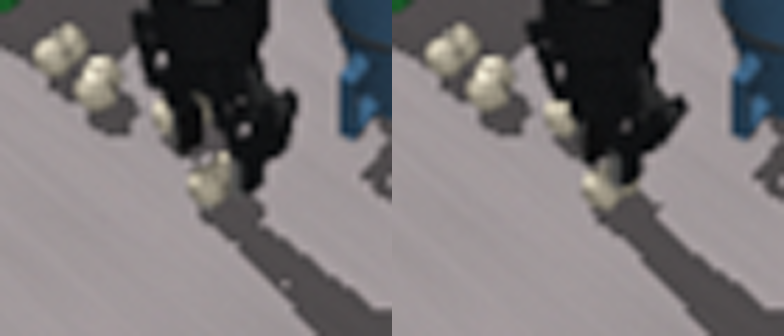

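```bash
cat > e14.py <<'E'
from pick import *
k=lambda P:(proj('side',P)-[205,215])*5.6
print('egg pred crop',k([.432,-.089,.0145]),'TCP',k([.432,-.089,.021]),'TCP+.05',k([.432,-.089,.071]))
print('x+.01',k([.442,-.089,.0145]),'y+.01',k([.432,-.079,.0145]))
p=np.array(read_eef_pos());move_gripper(.05);movel(p+[0,0,.15],speed=.2);movel([.45,-.22,.3],speed=.3)
s=snap('side','s14.png')
print('side eggs',[(np.round(k_),at_z('side',d['at'],.0145)[:2]) for d in look_for('side','egg1') for k_ in[(np.array(d['at'])-[205,215])*5.6]])
cv2.imwrite('pics/m14.png',cv2.resize(s[205:275,195:275,::-1],None,fx=8,fy=8,interpolation=2))
for x in eggs_on_shelf(snap('top')): print(x[0],np.rad2deg(x[1]),x[2])
E
python3 e14.py
```

```text
egg pred crop [[212.63  175.753]] TCP [[212.275 168.761]] TCP+.05 [[209.477 113.523]]
x+.01 [[223.87  168.411]] y+.01 [[202.755 168.062]]
side eggs [(array([66., 38.]), array([0.448, 0.089])), (array([98., 72.]), array([0.441, 0.044])), (array([  -3., -156.]), array([0.556, 0.32 ]))]
[ 0.432 -0.089] -179.7151539124115 85
[ 0.458 -0.02 ] 155.40197526593133 84
[0.435 0.042] -148.25716250312422 85
[0.436 0.088] -174.3846431206766 73
```

View pics/m14.png

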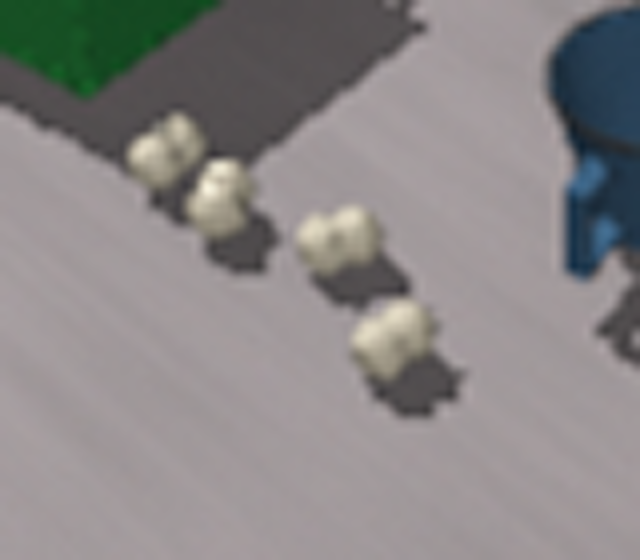

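The open tips seem to hang near z≈0.02, because the pads stand back when open, so they closed over the tops. I'll probe the shelf height with the fingers open.

```bash
cat > e15.py <<'E'
from pick import *
c=np.array([.432,-.094]);q=near([*c,.12],np.pi/2)
# probe on bare shelf in front, several openings
b=[.42,-.2]
for op in(.05,.03):
    move_gripper(op,30);move_ptp([*b,.06],q);movel([*b,.022],q,.1)
    z=.022
    while z>.004:
        z-=.002;movel([*b,z],q,.02);F=read_ft_force()[2]
        if F>4: break
    print(op,'touch z',z,F);movel([*b,.06],q,.2)
print(read_time_s())
E
python3 e15.py
```

```text
0.05 touch z 0.003999999999999993 0.16838462106634713
0.03 touch z 0.003999999999999993 -0.8050662263138566
67.5583
```

```bash
sed -i 's/movel(\[\*c,.021\],q,.12)/movel([*c,.009],q,.12)/; s/move_gripper(0,30);g=/move_gripper(.018,30);g=/; s/g2<.015/g2<.0195/' pick.py
cat > e16.py <<'E'
from pick import *
ok=pick(np.array([.432,-.093]),0,(.50,.30));print(ok)
if ok:
    ok=pick(np.array([.458,-.026]),np.deg2rad(155),(.54,.30));print(ok)
move_ptp([.45,-.2,.33],near([.45,-.2,.33],np.pi/2))
im=snap('top','t16.png')
for x in eggs_on_shelf(im): print(x[0],np.rad2deg(x[1]),x[2])
cv2.imwrite('pics/m16.png',cv2.resize(im[140:260,110:320,::-1],None,fx=3.6,fy=3.6,interpolation=2))
E
python3 e16.py
```

```text
gap 0.02765105254991943 0.0270908158786575 [-0.25  -0.217  3.639] [ 0.087 -0.503 -0.638] 70.7833
gap at drop 0.027512728793590402
True
gap 0.02753886330898156 0.027123215739165568 [-0.239  0.536  3.691] [-0.151  0.281  0.59 ] 77.9667
gap at drop 0.02733960336853719
True
[0.435 0.042] -147.58047213788697 83
[0.435 0.088] -175.67529280625783 74
```

```bash
cat > e17.py <<'E'
from pick import *
ok=pick(np.array([.435,.039]),np.deg2rad(32),(.50,.29),.042);print(ok)
move_ptp([.45,-.2,.33],near([.45,-.2,.33],np.pi/2))
o=eggs_on_shelf(snap('top'));print(o)
a=o[-1]
ok=pick(a[0]-[0,.002],a[1],(.53,.30));print(ok)
move_ptp([.45,-.2,.33],near([.45,-.2,.33],np.pi/2))
im=snap('top','t17.png');print(eggs_on_shelf(im))
for n,z in(('mug',0),('caddy',0),('egg1',.02)):
    L=(look_for if n=='egg1' else tip_of)('top',n);print(n,[(np.round(e['at']),round(e['confidence'],2),at_z('top',e['at'],z)[:2]) for e in L])
snap('side','s17.png');print('side eggs',[(np.round(e['at']),at_z('side',e['at'],.02)[:2]) for e in look_for('side','egg1')])
# whitish blobs over the shelf area
i=im.astype(int);m=((i[:,:,0]-i[:,:,2]>10)&(i[:,:,0]>70)).astype(np.uint8)
n,l,st,ce=cv2.connectedComponentsWithStats(m)
for k in range(1,n):
    if st[k,4]>25:print(np.round(ce[k]),st[k,4],at_z('top',ce[k],.02)[:2])
print(read_time_s())
E
python3 e17.py
```

```text
gap 0.02739882901940378 0.027409192795024507 [-0.69  -0.787  3.987] [ 0.334 -1.293 -1.133] 86.8833
gap at drop 0.02724126275857117
True
[(array([0.435, 0.088]), np.float64(-3.07033013962445), np.int32(72), array([0.006, 0.01 ]))]
gap 0.027366895097424637 0.0273765131075183 [0.711 0.272 5.046] [ 0.301  0.906 -0.353] 95.5333
gap at drop 0.027041832083407356
True
[]
mug [(array([288., 184.]), 0.83, array([ 0.594, -0.104]))]
caddy [(array([176., 208.]), 0.78, array([0.51 , 0.273])), (array([191., 190.]), 0.56, array([0.573, 0.222]))]
egg1 [(array([180., 226.]), 0.61, array([0.451, 0.256])), (array([174., 203.]), 0.52, array([0.525, 0.277])), (array([161., 186.]), 0.51, array([0.582, 0.32 ])), (array([168., 212.]), 0.49, array([0.495, 0.295])), (array([181., 209.]), 0.46, array([0.505, 0.252])), (array([194., 204.]), 0.44, array([0.523, 0.21 ])), (array([150., 193.]), 0.44, array([0.561, 0.359])), (array([164., 200.]), 0.44, array([0.536, 0.31 ]))]
side eggs [(array([201., 187.]), array([0.541, 0.323])), (array([326., 226.]), array([ 0.742, -0.234]))]
[103.   5.] 56 [1.241 0.556]
[249.  49.] 23109 [1.07  0.028]
[426.  25.] 29 [ 1.17  -0.612]
[389.  28.] 42 [ 1.156 -0.473]
[433.  31.] 50 [ 1.149 -0.636]
[451.  32.] 37 [ 1.147 -0.705]
[461.  35.] 33 [ 1.137 -0.739]
[465.  43.] 82 [ 1.106 -0.752]
[68. 76.] 26 [0.97  0.662]
[405. 100.] 65 [ 0.888 -0.517]
[414. 102.] 79 [ 0.881 -0.547]
[422. 105.] 76 [ 0.87  -0.577]
[431. 108.] 71 [ 0.857 -0.606]
[ 11. 180.] 851 [0.604 0.835]
[244. 136.] 1028 [0.754 0.044]
[192. 187.] 73 [0.578 0.218]
[151. 190.] 61 [0.57  0.355]
[162. 194.] 129 [0.555 0.318]
[182. 209.] 235 [0.507 0.251]
[193. 203.] 78 [0.526 0.213]
[167. 215.] 68 [0.487 0.299]
[176. 226.] 77 [0.451 0.268]
[407. 241.] 110 [ 0.397 -0.5  ]
[  3. 244.] 35 [0.389 0.849]
[  6. 287.] 122 [0.245 0.829]
[ 41. 340.] 3062 [0.077 0.704]
100.675
```

```bash
python3 - <<'E'
from h import *
np.set_printoptions(precision=3,suppress=True)
for fn in('t0.png','t12.png','t17.png'):
    i=cv2.imread('pics/'+fn).astype(int)
    g=((i[:,:,1]-i[:,:,2]>15)&(i[:,:,1]-i[:,:,0]>8)).astype(np.uint8)
    n,l,st,ce=cv2.connectedComponentsWithStats(g);k=1+st[1:,4].argmax()
    pts=np.argwhere(l==k)[:,::-1]
    X=np.array([at_z('top',p,.095)[:2] for p in cv2.convexHull(pts.astype(np.int32))[:,0]])
    (c,sz,an)=cv2.minAreaRect((X*1000).astype(np.float32));print(fn,np.array(c)/1000,np.array(sz),an)
c=np.array(c)/1000;b=np.deg2rad(an if abs(an)<45 else an-90);R=np.array([[np.cos(b),-np.sin(b)],[np.sin(b),np.cos(b)]])
i=i[:,:,::-1];m=((i[:,:,0]-i[:,:,2]>10)&(i[:,:,0]>70)).astype(np.uint8)
n,l,st,ce=cv2.connectedComponentsWithStats(m)
for k in range(1,n):
    if st[k,4]>25:
        p=at_z('top',ce[k],.02)[:2]
        if np.linalg.norm(p-c)<.16: print(np.round(ce[k]),st[k,4],'in caddy frame',R.T@(p-c))
print('mug-caddy',np.linalg.norm(c-[.6,-.1]))
# gate bar: side image patch, dark pixels centroid, before / after
for fn in('s0.png','s7.png','s17.png'):
    d=cv2.imread('pics/'+fn)[205:235,295:320].max(2)<45;print(fn,np.argwhere(d).mean(0)[::-1]+[295,205],d.sum())
E
```

```text
t0.png [0.535 0.271] [189.576 212.432] 8.593321800231934
t12.png [ 0.176 -0.599] [180.341 200.799] 17.261844635009766
t17.png [ 0.176 -0.599] [180.341 200.85 ] 17.261844635009766
mug-caddy 0.655435440801612
s0.png [309.155 218.733] 116
s7.png [309.679 219.019] 106
s17.png [309.57  218.944] 107
```

```bash
python3 - <<'E'
from h import *
np.set_printoptions(precision=3,suppress=True)
for fn in('t11.png','t12.png','t16.png','t17.png'):
    i=cv2.imread('pics/'+fn).astype(int)
    g=((i[:,:,1]-i[:,:,2]>15)&(i[:,:,1]-i[:,:,0]>8)).astype(np.uint8);g[:,:100]=0;g[:,235:]=0;g[:140]=0;g[260:]=0
    n,l,st,ce=cv2.connectedComponentsWithStats(g);pts=np.argwhere(np.isin(l,[k for k in range(1,n) if st[k,4]>15]))[:,::-1]
    X=np.array([at_z('top',p,.095)[:2] for p in cv2.convexHull(pts.astype(np.int32))[:,0]])
    (c,sz,an)=cv2.minAreaRect((X*1000).astype(np.float32));print(fn,np.array(c)/1000,np.array(sz),an)
c=np.array(c)/1000;b=np.deg2rad(an if abs(an)<45 else an-90);R=np.array([[np.cos(b),-np.sin(b)],[np.sin(b),np.cos(b)]])
i=i[:,:,::-1];m=((i[:,:,0]-i[:,:,2]>10)&(i[:,:,0]>70)).astype(np.uint8)
n,l,st,ce=cv2.connectedComponentsWithStats(m)
for k in range(1,n):
    if st[k,4]>20:
        p=at_z('top',ce[k],.02)[:2]
        if np.linalg.norm(p-c)<.16: print(np.round(ce[k]),st[k,4],'in caddy frame',R.T@(p-c))
print('mug-caddy',np.linalg.norm(c-[.6,-.1]))
E
```

```text
t11.png [0.515 0.277] [188.953 212.993] 9.031532287597656
t12.png [0.515 0.277] [188.953 212.993] 9.031532287597656
t16.png [0.515 0.277] [188.953 212.993] 9.031532287597656
t17.png [0.515 0.277] [188.953 212.993] 9.031532287597656
[192. 187.] 73 in caddy frame [ 0.054 -0.068]
[151. 190.] 61 in caddy frame [0.067 0.069]
[162. 194.] 129 in caddy frame [0.046 0.035]
[182. 209.] 235 in caddy frame [-0.012 -0.024]
[193. 203.] 78 in caddy frame [ 0.001 -0.065]
[167. 215.] 68 in caddy frame [-0.024  0.026]
[176. 226.] 77 in caddy frame [-0.064  0.001]
mug-caddy 0.38607773536713874
```

```bash
python3 -c "
from bench import *
sign_off();print(read_time_s())"
```

```text
the job is handed in; nothing more can be done
the job is handed in; nothing more can be done
```

The job is handed in at about 101 s of the 208 s allowed; the sign-off gave no verdict.

**What I did:**
- Stood the mug under the bin's mouth by its handle and let go of it.
- Raised the gate 42 mm. The trough emptied into the mug, and I shut the gate again.
- Tipped the mug 108° over the caddy, then stood it back upright at about (0.60, -0.10).
- Picked up the four loose insulators and dropped them in the caddy.

**Last checks:**
- **Insulators:** none are left on the shelf. All the white blobs in the caddy lie inside its walls. Three touch or overlap, so the total of ten is read from blob area, not counted one by one.
- **Gate:** the finger bar is back at its starting pixel position, within about half a pixel.
- **Mug:** it stands about 0.39 m from the caddy.

**What failed or disagreed:**
- The first two insulator grasps closed on nothing, because the fingertips were too high. I went lower and all four then worked.
- The caddy shifted about 2 cm during the run, first measured just after the pour. It may be the announced knock, but I didn't check the cause.
- The network's detections in the final pictures found only some of the insulators, so I relied on colour blobs.
- I had used all 16 picture views, so the final state was checked only by numbers. I did not measure the positions of the globes, bulb changer, fuse and screwdriver again at the end.

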